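Open the dust filter box

TASK

Open the dust filter box on the bench for inspection: press its snap tab all the way in with a fingertip, then push the released lid along its runners, over the tab, until it meets the stop at the far end and the filter lies open. Only touch and push, never lift or tip the lid; leave the other things on the bench where they are, and finish with the hand clear.

Things in the scene. Friction and masses are not known exactly. Their poses are not given: they have to be found in the camera images.
- filter_box: Blue painted steel box, fixed, 150 mm (its x) by 300 mm (y, the lid's travel), origin under its centre, z up. Two runners 60 mm up and 82 mm apart run its whole length, with guide ribs (top 66 mm) outside, 114 mm apart. The -y half is the lid's seat over a paper filter. The +y half is an open bay, floor at 46 mm, with the tab. On its +x side a fan housing 50 mm high (x 77 to 167, y -15 to 115 mm).
- end_stop (a point): Middle of the end stop's face, a low wall across the far (+y) end of the box, at y = +134 mm of the box; the stop's top is 72 mm above the bench, this point 64 mm.
- lid: Loose flat grey plastic lid, 110 mm (x) by 120 mm (y) by 8 mm, about 0.2 kg; origin at the centre of its underside, axes parallel to the box's. It lies on the runners, at first on the seat near y = -66 mm of the box. The raised tab blocks its way toward +y; with the tab in it slides toward +y until its origin is at y = +74 mm of the box, against the end stop.
- lid_rib (a point): Middle of the top edge of the upright rib across the lid's middle: 64 mm along x, 8 mm thick (y), 22 mm tall, its top 30 mm above the lid's underside (90 mm above the bench). Push on the face toward -y of the box.
- tab (a joint): Travel of the snap tab in m: 0 standing up, 0.010 pressed all the way in (straight down). It needs about 5 N and stays wherever it is left.
- tab_top (a point): Centre of the tab's flat top, moving with it. The tab is a grey ridged bar 26 mm (x) by 60 mm (y), from y = -2 to +58 mm of the box; its top is 67 mm above the bench when up and 57 mm pressed in (11 mm over the bay's floor). The lid's edge is about 34 mm to -y of this point, its top 68 mm above the bench; pressing a little to +y of it keeps clear of the lid.
- mallet: Wooden mallet lying on the bench, 250 mm long, head 60 x 110 x 70 mm; bystander.
- glue: Glue bottle, 56 mm across, 150 mm tall; bystander.
- battery: Tool battery pack, 75 x 115 x 63 mm; bystander.
- sanding_block: Cork sanding block, 50 x 95 x 36 mm, near the -x side of the box; bystander.
- tape: Round tape measure, 64 mm across, 34 mm high, near the -x side of the box; bystander.
- jar: Small metal jar, 40 mm across, 40 mm high, standing on the box's fan housing, its top 90 mm above the bench; bystander.
- offcut: Wood offcut, 50 x 120 x 30 mm, beside the box on its +x side; bystander.

How it is judged:
On the way, in this order (a step that is already met when the one before it is completed fails the run):
1. the tab is pressed in while the lid still lies on its seat (value of joint tab above 0.008 m and y of lid in the frame of filter_box below -0.052 m), for 0.1 s.
2. the lid is pushed along the runners to the end stop (y of lid in the frame of filter_box above 0.064 m and z of lid in the frame of filter_box below 0.064 m), for 0.2 s.
At the end, for the whole second after the job is handed in: The lid lies flat on the runners at the far end, within 10 mm of the end stop and at rest, the tab still pressed in beneath it and the filter opening uncovered (all of step 2 and z of lid in the frame of filter_box above 0.056 m and angle between lid's own z axis and vertical below 0.06 rad and value of joint tab above 0.007 m and linear speed of lid below 0.02 m/s); the robot touches nothing.
It fails at once if the lid is lifted more than 10 mm off its runners (z of lid in the frame of filter_box above 0.07 m).
It fails at once if the lid is tipped by more than about 9 degrees (angle between lid's own z axis and vertical above 0.15 rad).
It fails at once if a bystander is moved by more than 25 mm (distance of any of mallet, glue, battery, sanding_block, tape, jar, offcut from where it was at the start of the episode above 0.025 m).
It also fails if it takes over 42 s, if anything falls off the work surface, if the arm or the gripper's body presses on something with over 40 N, if the wrist force passes 120 N, or if a joint passes its speed limit or range.

ROBOT

A 7-joint arm with a two-finger parallel gripper is mounted at the origin on the work surface. World frame = base frame: x ahead of the robot, y to its left, z up, the work surface at z = 0. Lengths are in m, angles in rad, forces in N, time in s.
With the tool pointing down it reaches from about 0.4 to 0.85 m from the base axis. Payload 10.4 kg.
Tool frame: the origin (TCP) lies midway between the tips of the shut fingers; the grasp point (between the pads) lies 19 mm behind it; z points along the fingers, y is the line along which they close (so a half turn about z gives the same grasp; the last joint's range is limited). The gripper opens to 87 mm and grips with 3 to 60 N. Pads are 19 mm wide; open, the fingers measure 117 mm over their backs; the gripper's body (75 mm by 190 mm) begins 51 mm behind the grasp point.
Start: joints at [1.227, 0.332, -0.065, 1.46, 0.022, 1.35, -0.088], TCP at [0.197, -0.593, 0.223] pointing down, gripper open.
Joint ranges: [-2.6, 2.6], [-0.5, 2.12], [-1.47, 1.34], [0.16, 2.42], [-1.27, 4.41], [0.06, 2.06], [-2.6, 2.6]. Speed limits (rad/s): [2.22, 2.22, 2.79, 2.79, 3.14, 3.14, 3.14].

INTERFACE

Orientations are given as [roll, pitch, yaw] about the fixed x, y, z axes, in that order (R = Rz(yaw) Ry(pitch) Rx(roll)).
In Python, from rig import bot gives the robot as it stands. The module is installed in compiled form; this text tells all that it offers.
- The arm moves only by the tool play_rows, never from a script. Its argument "plan" is a list of rows, each an object with "xyz": the shift along the tool's x, y, z in mm, a list of three; "rotation": the turn, a rotation vector about the tool's x, y, z in rad, a list of three; "claw": the finger opening in mm, from 0 to 87. A call has 1 to 10 rows; each row shifts and turns the commanded pose from where the row before left it, along the tool's axes as they then stand; what a row does not reach is not made up. A row lasts 1/10 s, in which the tool goes at most 50 mm and 8.59 degrees, less where a joint would pass 70% of its speed; a pose out of reach is approached as far as the arm can. A call is refused whole if a number of a shift passes 50 or a number of a turn 0.15, either way. A call with a gripper value outside its range is refused whole. The fingers move at their own pace and stop on an object; "squeeze" is the grip in N (left out, the last holds). Time passes only in rows, so rows that do not move let the fingers close. It gives the time, the measured TCP pose, the force, the opening and the grip force at its end, in the units of the state.
- bot.read_state(): the state, without advancing time (a new reading comes with each control period).
- bot.read_camera(name): name is "scene" or "top" or "wrist"; returns a dict with "img" (480x640x3 uint8, red, green, blue), "fx", "fy", "cx", "cy" (pixels), "xyz" and "rotation" of the camera in the world. Camera axes: x right, y down, z forward; pixel columns grow to the right and rows downward; lengths in m; the calibration is good to about 2 mm. A picture is of the moment at which its call begins. There is no depth.
- bot.sign_off(): hands the job in; it is judged then, once.
The state is a dict: "t": time; "joints": joint angles; "joint_vel": joint speeds; "joint_efforts": joint torques, N m; "eef_pos": TCP position; "tcp_rot": TCP orientation; "force": force on the tool from outside, world axes, zero at the start; "wrist_torque": the same for the moment, N m; "opening": finger opening in m; "grip_force": force on a finger pad.
Only numpy, scipy, OpenCV 4.12 (cv2) and the standard library are available. Lean on these libraries where they do the work, as an engineer would, in place of code of your own. Each camera call takes 0.05 s, during which the arm holds its last target. There are 200 camera calls.

## Working session

There is one attempt and no reset: what is moved stays moved. The work goes in short steps, Python scripts to look and compute and a tool call to move; the robot and the scene stay as the last step left them, time stands still between calls to the robot, and variables do not carry over. Pictures are saved under pics/ and viewed, at most 10 in all, crops included, and the job is handed in when it is done.

Besides the shell and the picture viewer there is one more tool, called after "Call:" as name([rows], argument=value, ...), one row to a line, values as JSON. play_rows: Moves the arm, as the interface text tells. Its arguments: {"type":"object","properties":{"plan":{"type":"array","items":{"type":"object","properties":{"xyz":{"type":"array","items":{"type":"number"}},"rotation":{"type":"array","items":{"type":"number"}},"claw":{"type":"number"}}}},"squeeze":{"type":"number"}},"required":["plan"]}

```bash
mkdir -p pics
python3 - <<'E'
from rig import bot
import cv2,pickle
s=bot.read_state();print(s['t'],s['eef_pos'],s['tcp_rot'],s['opening'],s['force'])
for n in ['top','scene']:
    c=bot.read_camera(n);pickle.dump(c,open(n+'.pkl','wb'))
    cv2.imwrite(f'pics/{n}0.png',c['img'][:,:,::-1]);print(n,c['xyz'],c['rotation'],c['fx'],c['cx'],c['cy'])
E
```

```text
0.0 [ 0.19693794 -0.59274349  0.22175884] [-3.14016144e+00  1.02137779e-04  3.20864277e-01] 0.08737550896237208 [-0.14711103  0.32651406  0.05404864]
top [0.25469065 0.00248338 1.42803968] [-2.92081007 -0.00634124 -1.50294897] 476.38364382432223 317.0445692598117 232.6390487423591
scene [ 1.17214126 -0.53710319  1.10223535] [-2.46938291  0.00614506  0.86198674] 600.3896313148324 318.6771346508137 233.66031450950894
```

View pics/top0.png

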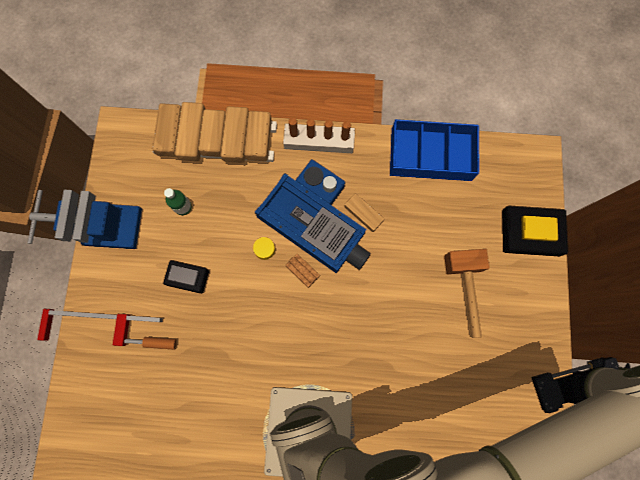

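View pics/scene0.png

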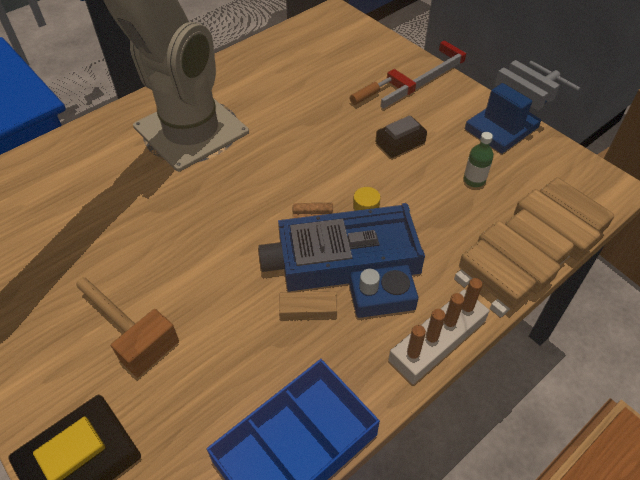

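The top view shows the box near (313,222), with the lid at (328,232), the tab at (300,213) and the stop toward the upper left. The fan housing with the jar is at (320,180). I'll measure it from the enlarged views.

```bash
cat > h.py <<'E'
import numpy as np,pickle,cv2
from scipy.spatial.transform import Rotation as R
def ray(c,u,v):
    d=R.from_euler('xyz',c['rotation']).as_matrix()@np.array([(u-c['cx'])/c['fx'],(v-c['cy'])/c['fy'],1]);return np.array(c['xyz']),d
def onz(c,u,v,z):
    o,d=ray(c,u,v);return o+d*(z-o[2])/d[2]
def proj(c,p):
    q=R.from_euler('xyz',c['rotation']).as_matrix().T@(np.array(p)-c['xyz']);return c['fx']*q[0]/q[2]+c['cx'],c['fy']*q[1]/q[2]+c['cy']
E
python3 - <<'E'
from h import *
t=pickle.load(open('top.pkl','rb'))
a=t['img'][150:280,245:385,::-1]
cv2.imwrite('pics/crop.png',cv2.resize(a,None,fx=4.5,fy=4.5,interpolation=cv2.INTER_CUBIC))
hsv=cv2.cvtColor(t['img'],cv2.COLOR_RGB2HSV)
m=((hsv[...,1]<70)).astype(np.uint8)
m[:150]=0;m[280:]=0;m[:,:245]=0;m[:,385:]=0
for c in cv2.findContours(m,0,2)[0]:
    if cv2.contourArea(c)>60: print(cv2.contourArea(c),cv2.minAreaRect(c),[onz(t,*p,.068).round(3).tolist() for p in cv2.boxPoints(cv2.minAreaRect(c))])
E
```

```text
289.5 ((357.76922607421875, 256.34613037109375), (17.19570541381836, 19.137157440185547), 33.6900634765625) [[0.486, -0.072, 0.068], [0.535, -0.101, 0.068], [0.51, -0.143, 0.068], [0.461, -0.115, 0.068]]
1695.5 ((319.25506591796875, 226.77853393554688), (62.75316619873047, 37.52082061767578), 34.99202346801758) [[0.578, 0.117, 0.068], [0.677, 0.061, 0.068], [0.577, -0.098, 0.068], [0.482, -0.04, 0.068]]
409.0 ((320.1000061035156, 179.3000030517578), (33.541019439697266, 18.335756301879883), 26.56505012512207) [[0.718, 0.074, 0.068], [0.772, 0.053, 0.068], [0.73, -0.041, 0.068], [0.677, -0.019, 0.068]]
```

View pics/crop.png

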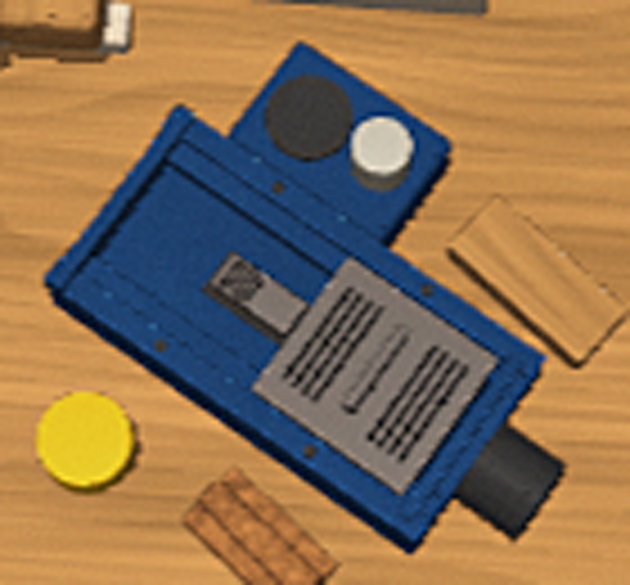

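The enlarged crop shows the lid corners at (345,258), (498,357), (404,495) and (252,386). The stop's outer corners are at (178,108) and (48,288), and the tab's far end is at (220,270).

Run:
```python
from h import *
t=pickle.load(open('top.pkl','rb'))
f=lambda u,v,z: onz(t,u/4.5+245,v/4.5+150,z)[:2]
L=[f(*p,.068) for p in [(345,258),(498,357),(404,495),(252,386)]]
c=np.mean(L,0);d=(L[0]+L[3]-L[1]-L[2]);yaw=np.arctan2(-d[0],d[1])
print('lid',c,'yaw',yaw,[np.linalg.norm(L[i]-L[i-1]) for i in range(4)])
S=[f(*p,.072) for p in [(178,108),(48,288)]];e=S[0]-S[1];print('stop',S,np.linalg.norm(e),np.arctan2(e[1],e[0]))
T=[f(*p,.067) for p in [(232,254),(205,287)]];print('tab end',T,np.linalg.norm(T[0]-T[1]))
yh=np.array([-np.sin(yaw),np.cos(yaw)]);xh=np.array([yh[1],-yh[0]])
B=c+.066*yh;print('box from lid',B,'from stop',np.mean(S,0)-.15*yh,'from tab',np.mean(T,0)-.058*yh)
print('jar',f(382,147,.09)); 
s=pickle.load(open('scene.pkl','rb'))
for n,p in dict(lid0=np.r_[c+.06*yh+.055*xh,.068],lid1=np.r_[c-.06*yh-.055*xh,.068],tab=np.r_[B+.058*yh,.067]).items(): print(n,proj(s,p))
```

```text
lid [ 0.56118238 -0.01823704] yaw -0.5423833956384607 [np.float64(0.1054184769631598), np.float64(0.11985394934883845), np.float64(0.11015626718900211), np.float64(0.12139161629749069)]
stop [array([0.73200104, 0.12395721]), array([0.60248473, 0.19841543])] 0.14939378309835277 -0.5217549855087891
tab end [array([0.63523602, 0.0805602 ]), array([0.61159578, 0.0964979 ])] 0.028510896680620616
box from lid [0.59525018 0.03829069] from stop [0.58981607 0.03271419] from tab [0.59347753 0.03885316]
jar [ 0.70818129 -0.01316674]
lid0 (np.float64(351.89079004412054), np.float64(257.7003351927522))
lid1 (np.float64(289.1464223900219), np.float64(225.7829877026345))
tab (np.float64(375.40316162456605), np.float64(234.0923773992247))
```

Call:
play_rows([
  {"xyz":[0,0,0],"rotation":[0,0,-0.144],"claw":0},
  {"xyz":[0,0,0],"rotation":[0,0,-0.144],"claw":0},
  {"xyz":[0,0,0],"rotation":[0,0,-0.144],"claw":0},
  {"xyz":[0,0,0],"rotation":[0,0,-0.144],"claw":0},
  {"xyz":[0,0,0],"rotation":[0,0,-0.144],"claw":0},
  {"xyz":[40,0,0],"rotation":[0,0,0],"claw":0},
  {"xyz":[40,0,0],"rotation":[0,0,0],"claw":0},
  {"xyz":[40,0,0],"rotation":[0,0,0],"claw":0},
  {"xyz":[40,0,0],"rotation":[0,0,0],"claw":0},
  {"xyz":[40,0,0],"rotation":[0,0,0],"claw":0},
])

```text
t: 1.1
eef_pos: [0.2986, -0.4189, 0.2222]
tcp_rot: [-3.141, -0.0, 1.041]
force: [0.6, 0.2, 0.7]
opening: 0.015
grip_force: 0.0
```

Call:
play_rows([
  {"xyz":[40,0,0],"rotation":[0,0,0],"claw":0},
  {"xyz":[40,0,0],"rotation":[0,0,0],"claw":0},
  {"xyz":[40,0,0],"rotation":[0,0,0],"claw":0},
  {"xyz":[40,0,0],"rotation":[0,0,0],"claw":0},
  {"xyz":[40,0,0],"rotation":[0,0,0],"claw":0},
  {"xyz":[40,0,0],"rotation":[0,0,0],"claw":0},
  {"xyz":[40,0,0],"rotation":[0,0,0],"claw":0},
  {"xyz":[40,0,0],"rotation":[0,0,0],"claw":0},
  {"xyz":[40,0,0],"rotation":[0,0,0],"claw":0},
  {"xyz":[0,0,0],"rotation":[0,0,0],"claw":0},
])

```text
t: 2.1
eef_pos: [0.482, -0.1043, 0.2226]
tcp_rot: [-3.141, -0.002, 1.048]
force: [0.2, -0.1, -0.6]
opening: 0.0004
grip_force: 0.0
```

Run:
```python
from rig import bot
from h import *
s=bot.read_state();print(s['t'],s['eef_pos'],s['tcp_rot'],s['opening'],s['joints'],s['force'])
c=bot.read_camera('wrist');pickle.dump(c,open('wrist.pkl','wb'));cv2.imwrite('pics/w1.png',c['img'][:,:,::-1]);print(c['xyz'],c['rotation'],c['fx'])
```

```text
2.1 [ 0.48202702 -0.10427598  0.22258097] [-3.14140915e+00 -2.13635618e-03  1.04849153e+00] 0.0003825299062541463 [ 0.73945501  0.08405692 -0.64307968  1.77142409  0.05014114  1.3024535
 -0.43750211] [ 0.16468739 -0.11927007 -0.62144122]
[ 0.51879151 -0.03970664  0.38541752] [ 2.86564201e+00 -7.35898354e-04 -5.21904781e-01] 372.2868712567995
```

View pics/w1.png

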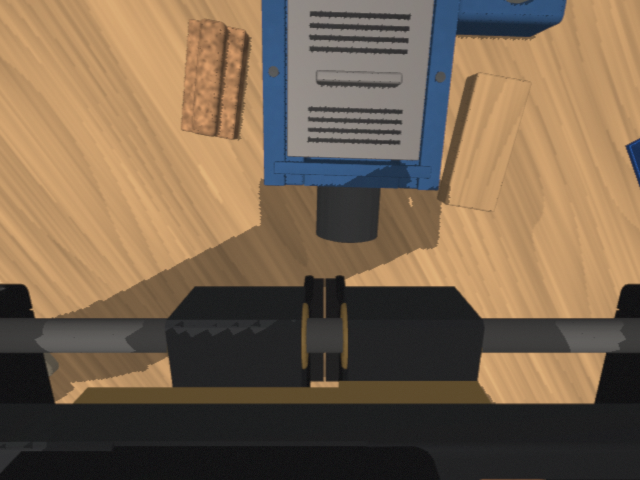

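The wrist view shows the lid from above. Its near corners are at (287,156) and (421,160), and the rib's top runs from (317,73) to (402,74). The sanding block (left) and offcut (right) are clear of it.

Run:
```python
from h import *
c=pickle.load(open('wrist.pkl','rb'))
g=lambda u,v,z:onz(c,u,v,z)[:2]
a,b=g(317,74,.09),g(402,75,.09);print('rib',a,b,(a+b)/2,np.linalg.norm(b-a),np.arctan2(*(b-a)[::-1]))
a,b=g(287,157,.068),g(421,160,.068);n=np.arctan2(*(b-a)[::-1]);print('lidedge',(a+b)/2,np.linalg.norm(b-a),n)
a,b=g(265,186,.066),g(438,190,.066);print('box end',(a+b)/2,np.linalg.norm(b-a),np.arctan2(*(b-a)[::-1]))
```

```text
rib [ 0.53522362 -0.00103675] [ 0.58893776 -0.0327016 ] [ 0.56208069 -0.01686918] 0.06235279146093681 -0.5326681974811769
lidedge [ 0.53049872 -0.06994506] 0.11201980406783349 -0.5438692816725429
box end [ 0.51685474 -0.09087679] 0.1486794261849486 -0.5451334570340305
```

Call:
play_rows([
  {"xyz":[0,0,0],"rotation":[0,0,0.015],"claw":0},
  {"xyz":[44,5,0],"rotation":[0,0,0],"claw":0},
  {"xyz":[44,5,0],"rotation":[0,0,0],"claw":0},
  {"xyz":[44,5,0],"rotation":[0,0,0],"claw":0},
  {"xyz":[44,5,0],"rotation":[0,0,0],"claw":0},
  {"xyz":[42,4,0],"rotation":[0,0,0],"claw":0},
  {"xyz":[0,0,40],"rotation":[0,0,0],"claw":0},
  {"xyz":[0,0,40],"rotation":[0,0,0],"claw":0},
  {"xyz":[0,0,30],"rotation":[0,0,0],"claw":0},
  {"xyz":[0,0,0],"rotation":[0,0,0],"claw":0},
])

```text
t: 3.15
eef_pos: [0.611, 0.0613, 0.1079]
tcp_rot: [-3.136, 0.006, 1.023]
force: [-0.3, 0.4, -0.1]
opening: 0.0002
grip_force: 0.0
```

Run:
```python
from rig import bot
from h import *
s=bot.read_state();print(s['t'],s['eef_pos'],s['tcp_rot'],s['force'])
c=bot.read_camera('wrist');pickle.dump(c,open('wrist2.pkl','wb'));cv2.imwrite('pics/w2.png',c['img'][:,:,::-1])
```

```text
3.15 [0.61101831 0.06130087 0.10790725] [-3.13588575  0.00553694  1.023055  ] [-0.26642715  0.41115508 -0.06828377]
```

View pics/w2.png

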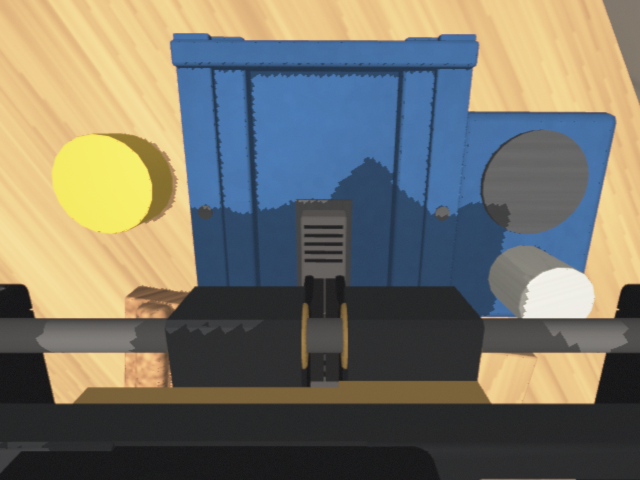

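The tab's far end is at about (300..350, 207), directly ahead of and in line with the fingertips.

Run:
```python
from h import *
c=pickle.load(open('wrist2.pkl','rb'))
yh=np.array([.514,.858]);xh=np.array([.858,-.514]);B=np.array([.595,.039])
for n,u,v,z in [('tabL',301,208,.067),('tabR',349,208,.067),('stopL',172,44,.072),('stopR',477,46,.072)]:
    p=onz(c,u,v,z)[:2];print(n,p,'box',(p-B)@xh,(p-B)@yh)
p=np.array([.611,.0613]);print('tcp',(p-B)@xh,(p-B)@yh)
```

```text
tabL [0.61739541 0.09726249] box -0.010731655366592364 0.06150045774268994
tabR [0.64016491 0.08341792] box 0.01592068181255905 0.06132533621535479
stopL [0.60811298 0.19821793] box -0.07058707316955165 0.14334905533612813
stopR [0.7329984  0.12093457] box 0.07628825994533882 0.14123104218141477
tcp 0.0022658000000000122 0.027357400000000004
```

Call:
play_rows([
  {"xyz":[11,0,0],"rotation":[0,0,0],"claw":0},
  {"xyz":[0,0,15],"rotation":[0,0,0],"claw":0},
  {"xyz":[0,0,15],"rotation":[0,0,0],"claw":0},
  {"xyz":[0,0,5],"rotation":[0,0,0],"claw":0},
  {"xyz":[0,0,3],"rotation":[0,0,0],"claw":0},
  {"xyz":[0,0,3],"rotation":[0,0,0],"claw":0},
  {"xyz":[0,0,3],"rotation":[0,0,0],"claw":0},
  {"xyz":[0,0,0],"rotation":[0,0,0],"claw":0},
])

```text
t: 4.0
eef_pos: [0.6194, 0.0733, 0.0684]
tcp_rot: [-3.142, 0.0, 1.026]
force: [-0.6, 0.9, -0.4]
opening: 0.0006
grip_force: 0.0
```

Call:
play_rows([
  {"xyz":[0,0,3],"rotation":[0,0,0],"claw":0},
  {"xyz":[0,0,3],"rotation":[0,0,0],"claw":0},
  {"xyz":[0,0,2],"rotation":[0,0,0],"claw":0},
  {"xyz":[0,0,2],"rotation":[0,0,0],"claw":0},
  {"xyz":[0,0,0],"rotation":[0,0,0],"claw":0},
  {"xyz":[0,0,0],"rotation":[0,0,0],"claw":0},
])

```text
t: 4.6
eef_pos: [0.6197, 0.0735, 0.0586]
tcp_rot: [3.141, -0.0, 1.026]
force: [0.5, -0.6, 2.5]
opening: 0.0001
grip_force: 0.9
```

Call:
play_rows([
  {"xyz":[0,0,1],"rotation":[0,0,0],"claw":0},
  {"xyz":[0,0,1],"rotation":[0,0,0],"claw":0},
  {"xyz":[0,0,1],"rotation":[0,0,0],"claw":0},
  {"xyz":[0,0,1],"rotation":[0,0,0],"claw":0},
  {"xyz":[0,0,0],"rotation":[0,0,0],"claw":0},
  {"xyz":[0,0,0],"rotation":[0,0,0],"claw":0},
])

```text
t: 5.2
eef_pos: [0.6198, 0.0735, 0.0572]
tcp_rot: [3.14, 0.0, 1.026]
force: [-9.3, -2.6, 26.9]
opening: 0.0007
grip_force: 13.3
```

Call:
play_rows([
  {"xyz":[0,0,-20],"rotation":[0,0,0],"claw":0},
  {"xyz":[0,0,-40],"rotation":[0,0,0],"claw":0},
  {"xyz":[0,0,-30],"rotation":[0,0,0],"claw":0},
  {"xyz":[-34,-1,0],"rotation":[0,0,0],"claw":0},
  {"xyz":[-34,-1,0],"rotation":[0,0,0],"claw":0},
  {"xyz":[-34,-1,0],"rotation":[0,0,0],"claw":0},
  {"xyz":[-36,0,0],"rotation":[0,0,0],"claw":0},
  {"xyz":[0,0,0],"rotation":[0,0,0],"claw":0},
  {"xyz":[0,0,0],"rotation":[0,0,0],"claw":0},
])

```text
t: 6.1
eef_pos: [0.5448, -0.0439, 0.1443]
tcp_rot: [-3.141, 0.001, 1.024]
force: [0.3, -0.1, -0.6]
opening: 0.0005
grip_force: 0.0
```

Run:
```python
from rig import bot
from h import *
s=bot.read_state();print(s['t'],s['eef_pos'],s['tcp_rot'],s['force'])
yh=np.array([.514,.858]);xh=np.array([.858,-.514]);B=np.array([.595,.039]);p=s['eef_pos'][:2]-B;print('box',p@xh,p@yh)
c=bot.read_camera('wrist');pickle.dump(c,open('wrist3.pkl','wb'));cv2.imwrite('pics/w3.png',c['img'][:,:,::-1])
```

```text
6.1 [ 0.54481844 -0.04389934  0.14433347] [-3.14139349e+00  6.56952977e-04  1.02395749e+00] [ 0.28727053 -0.0500988  -0.56259012]
box -0.0004455206748113505 -0.09692095478390667
```

View pics/w3.png

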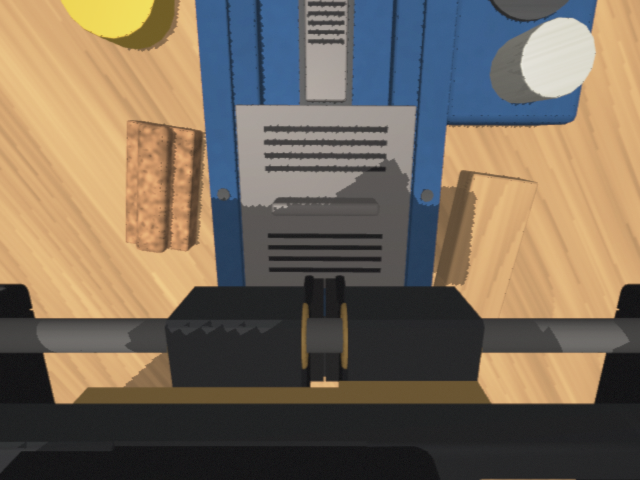

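The rib is at (275..378, 205) ahead of the fingers. The lid is on its seat and the tab is down. I'll lower behind the rib and push.

Call:
play_rows([
  {"xyz":[0,0,25],"rotation":[0,0,0],"claw":0},
  {"xyz":[0,0,25],"rotation":[0,0,0],"claw":0},
  {"xyz":[0,0,15],"rotation":[0,0,0],"claw":0},
  {"xyz":[0,0,3],"rotation":[0,0,0],"claw":0},
  {"xyz":[0,0,0],"rotation":[0,0,0],"claw":0},
  {"xyz":[5,0,0],"rotation":[0,0,0],"claw":0},
  {"xyz":[5,0,0],"rotation":[0,0,0],"claw":0},
  {"xyz":[5,0,0],"rotation":[0,0,0],"claw":0},
  {"xyz":[5,0,0],"rotation":[0,0,0],"claw":0},
  {"xyz":[5,0,0],"rotation":[0,0,0],"claw":0},
])

```text
t: 7.15
eef_pos: [0.5586, -0.0216, 0.0768]
tcp_rot: [3.141, 0.0, 1.026]
force: [-0.6, -2.2, 1.4]
opening: 0.0008
grip_force: 1.0
```

Call:
play_rows([
  {"xyz":[7,0,0],"rotation":[0,0,0],"claw":0},
  {"xyz":[7,0,0],"rotation":[0,0,0],"claw":0},
  {"xyz":[7,0,0],"rotation":[0,0,0],"claw":0},
  {"xyz":[7,0,0],"rotation":[0,0,0],"claw":0},
  {"xyz":[7,0,0],"rotation":[0,0,0],"claw":0},
  {"xyz":[7,0,0],"rotation":[0,0,0],"claw":0},
  {"xyz":[0,0,0],"rotation":[0,0,0],"claw":0},
])

```text
t: 7.85
eef_pos: [0.5805, 0.0159, 0.0766]
tcp_rot: [-3.141, -0.001, 1.027]
force: [0.1, -0.5, 0.2]
opening: 0.0005
grip_force: 0.0
```

Run:
```python
from rig import bot
from h import *
s=bot.read_state();print(s['t'],s['eef_pos'],s['tcp_rot'],s['force'])
yh=np.array([.514,.858]);xh=np.array([.858,-.514]);B=np.array([.595,.039]);p=s['eef_pos'][:2]-B;print('box',p@xh,p@yh)
c=bot.read_camera('wrist');cv2.imwrite('pics/w4.png',c['img'][:,:,::-1])
```

```text
7.85 [0.58051116 0.01588253 0.07655123] [-3.14145371e+00 -1.15441485e-03  1.02732531e+00] [ 0.06589953 -0.53694626  0.22611514]
box -0.0005490431572745848 -0.027282050489939282
```

View pics/w4.png

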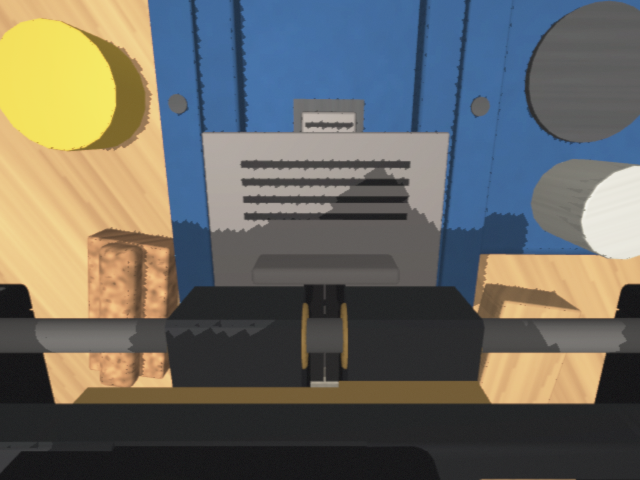

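The lid slides straight and is now over the pressed tab, with its leading edge at row 133 and the tab end at row 115. About 88 mm of push remains.

Call:
play_rows([
  {"xyz":[7,0,0],"rotation":[0,0,0],"claw":0},
  {"xyz":[7,0,0],"rotation":[0,0,0],"claw":0},
  {"xyz":[7,0,0],"rotation":[0,0,0],"claw":0},
  {"xyz":[7,0,0],"rotation":[0,0,0],"claw":0},
  {"xyz":[7,0,0],"rotation":[0,0,0],"claw":0},
  {"xyz":[7,0,0],"rotation":[0,0,0],"claw":0},
  {"xyz":[7,0,0],"rotation":[0,0,0],"claw":0},
  {"xyz":[7,0,0],"rotation":[0,0,0],"claw":0},
  {"xyz":[7,0,0],"rotation":[0,0,0],"claw":0},
  {"xyz":[7,0,0],"rotation":[0,0,0],"claw":0},
])

```text
t: 8.9
eef_pos: [0.6167, 0.0746, 0.0765]
tcp_rot: [3.142, 0.0, 1.026]
force: [-1.4, -1.1, -0.4]
opening: -0.0
grip_force: 0.5
```

Call:
play_rows([
  {"xyz":[4,0,0],"rotation":[0,0,0],"claw":0},
  {"xyz":[4,0,0],"rotation":[0,0,0],"claw":0},
  {"xyz":[3,0,0],"rotation":[0,0,0],"claw":0},
  {"xyz":[3,0,0],"rotation":[0,0,0],"claw":0},
  {"xyz":[0,0,0],"rotation":[0,0,0],"claw":0},
])

```text
t: 9.4
eef_pos: [0.6239, 0.0866, 0.0766]
tcp_rot: [3.141, -0.001, 1.026]
force: [-0.8, 0.1, -0.1]
opening: 0.0004
grip_force: 0.0
```

Call:
play_rows([
  {"xyz":[2,0,0],"rotation":[0,0,0],"claw":0},
  {"xyz":[2,0,0],"rotation":[0,0,0],"claw":0},
  {"xyz":[2,0,0],"rotation":[0,0,0],"claw":0},
  {"xyz":[0,0,0],"rotation":[0,0,0],"claw":0},
])

```text
t: 9.8
eef_pos: [0.6255, 0.0889, 0.0764]
tcp_rot: [-3.141, 0.005, 1.024]
force: [-9.6, -8.6, 7.5]
opening: 0.0006
grip_force: 6.0
```

Run:
```python
from rig import bot
from h import *
s=bot.read_state();print(s['t'],s['eef_pos'],s['force'])
yh=np.array([.514,.858]);xh=np.array([.858,-.514]);B=np.array([.595,.039]);p=s['eef_pos'][:2]-B;print('box',p@xh,p@yh)
c=bot.read_camera('wrist');cv2.imwrite('pics/w5.png',c['img'][:,:,::-1])
```

```text
9.8 [0.62546128 0.08887619 0.07635792] [-9.60407959 -8.60311638  7.45595212]
box 0.0004994204748655466 0.058450869257798056
```

View pics/w5.png

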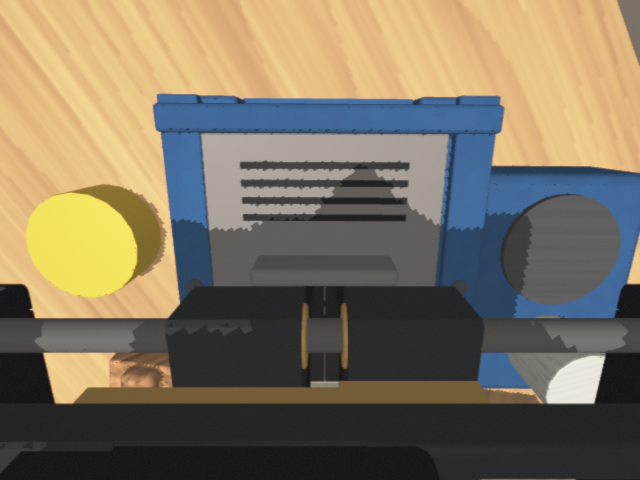

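The lid's leading edge (row 133) is flush against the stop, and the force has risen, so it has made contact. I'll back off and rise clear.

Call:
play_rows([
  {"xyz":[-4,0,0],"rotation":[0,0,0],"claw":0},
  {"xyz":[-8,0,0],"rotation":[0,0,0],"claw":0},
  {"xyz":[-4,0,0],"rotation":[0,0,0],"claw":0},
  {"xyz":[0,0,-20],"rotation":[0,0,0],"claw":0},
  {"xyz":[0,0,-40],"rotation":[0,0,0],"claw":0},
  {"xyz":[0,0,-40],"rotation":[0,0,0],"claw":0},
  {"xyz":[-40,0,0],"rotation":[0,0,0],"claw":0},
  {"xyz":[-40,0,0],"rotation":[0,0,0],"claw":0},
  {"xyz":[0,0,0],"rotation":[0,0,0],"claw":0},
  {"xyz":[0,0,0],"rotation":[0,0,0],"claw":0},
])

```text
t: 10.85
eef_pos: [0.5768, 0.0079, 0.1768]
tcp_rot: [3.141, 0.0, 1.024]
force: [-0.7, -0.8, 0.1]
opening: 0.0001
grip_force: 0.0
```

Run:
```python
from rig import bot
from h import *
s=bot.read_state();print(s['t'],s['eef_pos'],s['force'])
c=bot.read_camera('wrist');cv2.imwrite('pics/w6.png',c['img'][:,:,::-1])
```

```text
10.85 [0.57677794 0.00791671 0.17678601] [-0.65631024 -0.75753693  0.07807498]
```

View pics/w6.png

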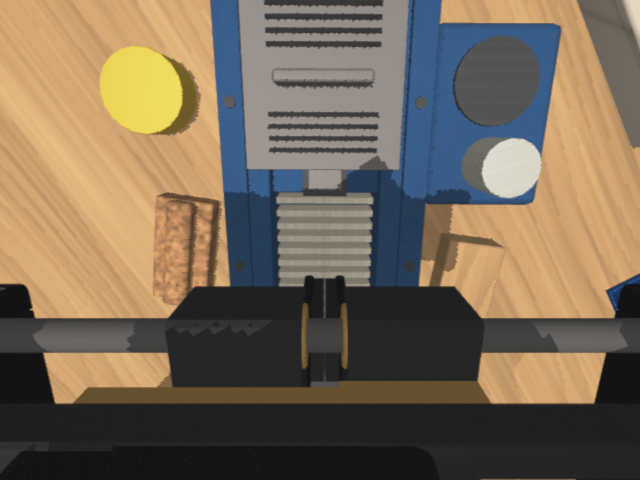

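The filter is uncovered (rows 190 to 285), the lid lies flat at the far end with its near edge at row 168, and the hand is clear.

```bash
python3 -c "
from rig import bot
print(bot.sign_off())"
```

```text
the job is handed in; nothing more can be done
None
```

I pressed the tab fully in and slid the lid over it to the end stop. The filter lies open, the hand is clear, and I handed the job in at about 11 s; no verdict came back.

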